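# Rake out the dropped core plate and close the transformer core stack

### The arm

A 6-joint arm with a two-finger parallel gripper is mounted at the origin on the work surface. World frame = base frame: x ahead of the robot, y to its left, z up, the work surface at z = 0. Lengths are in m, angles in degrees, forces in N, time in s.
With the tool pointing down it reaches from about 0.275 to 0.85 m from the base axis. Payload 5.2 kg.
Tool frame: the origin (TCP) lies on the centre line of the jaws, within the pads' length; the fingertips stand env.nose_length ahead of it and the grasp point (between the pads) lies 11 mm behind it (env.nose_length is the distance from the TCP to the fingertips, in m); z points along the fingers, y is the line along which they close (so a half turn about z gives the same grasp; the last joint's range is limited). The gripper opens to 85 mm and grips with 20 to 120 N. Pads are 22 mm wide; open, the fingers measure 114 mm over their backs; the gripper's body (76 mm by 85 mm) begins 54 mm behind the grasp point. The pads swing forward as they close: fully open they stand 13 mm farther back than shut.
Start: joints at [63.495, 14.817, 87.949, -0, 77.235, -11.62], TCP at [0.141, 0.532, 0.239] pointing down, gripper open.
Joint ranges: [-179.93, 179.93], [-52.35, 119.4], [10.71, 147.94], [-69.91, 249.91], [12.55, 155.21], [-178.61, 178.61]. Speed limits (degrees/s): [147.25, 147.25, 180, 180, 180, 180].

### API

Orientations are given as a 3x3 rotation matrix whose columns are the frame's x, y, z axes.
In Python, from rig import env gives the robot as it stands.
- The arm moves only by the tool move_arm, never from a script. Its argument "commands" is a list of rows, each a list of 4 numbers: the shift along the tool's x, y, z in mm, then the turn about the tool's z in degrees. A call has 1 to 10 rows; each row is the pose to reach, as a shift and turn from the pose commanded when the call began, along the tool's axes at that moment; what a row does not reach only later rows make up. A row lasts 1/12 s, in which the tool goes at most 41.7 mm and 7.16 degrees, less where a joint would pass 70% of its speed; a pose out of reach is approached as far as the arm can. A call with a gripper value outside its range is refused whole. "claw" is the closure, from 0 (fully open) to 1 (shut), set as the call begins (left out, the last holds). The fingers move at their own pace and stop on an object; "newtons" is the grip in N (left out, the last holds). Time passes only in rows, so rows that repeat a pose let the fingers close. It gives the time, the measured TCP pose, the force, the opening and the grip force at its end, in the units of the state.
- env.observe(): the state, without advancing time (a new reading comes with each control period).
- env.camera(name): name is "scene" or "top" or "wrist"; returns a dict with "image" (400x640x3 uint8, blue, green, red), "fx", "fy", "cx", "cy" (pixels), "R" (3x3) and "t" (3): a world point X has camera coordinates R X + t; the wrist camera has in their place "hand_eye" (4x4, takes a point from camera to tool coordinates, whose origin is the TCP and whose axes are the flange's). Camera axes: x right, y down, z forward; pixel columns grow to the right and rows downward; lengths in m; the calibration is good to about 2 mm. A picture is of the moment at which its call begins: read the wrist's pose just before it. There is no depth.
- env.sign_off(): hands the job in; it is judged then, once.
The state is a dict: "time_s": time; "q": joint angles; "joint_vel": joint speeds; "joint_efforts": joint torques, N m; "position": TCP position; "orientation": TCP orientation; "ft_force": force on the tool from outside, world axes, zero at the start; "ft_torque": the same for the moment, N m; "opening": opening from 0.0 (shut) to 1.0 (fully open); "gripper_force": force on a finger pad.
Only numpy, scipy, OpenCV 4.12 (cv2) and the standard library are available. Lean on these libraries where they do the work, as an engineer would, in place of code of your own. Each camera call takes 0.05 s, during which the arm holds its last target. There are 200 camera calls.

### The job

A windowed core plate has been dropped under the low clear shelf: use the rake to drag it out from under there, and lay the rake flat on the bench again. Thread the core plate over both pins of the stacking jig, right down flat on the jig's bed, then thread the solid two-hole cover plate over the same pins, down flat on top of it. Leave the one-hole plate, the bobbins and the tape roll where they are.

Things in the scene. Friction and masses are not known exactly. Their poses are not given: they have to be found in the camera images.
- shelf: Low fixed shelf: clear acrylic board 120 deep (x) x 220 wide (y) x 6 mm, underside 60, top 66 mm above the bench (thin aluminium edge strips to 71), on 8 mm side walls along its y ends (204 mm clear between). Open at the front (-x side, edge at x = -60 mm in its frame, towards the robot) and at the back. Origin on the bench under its centre.
- core_mid (a point): Core plate: dark steel, 84 (its x) x 44 (y) x 6 mm (z), with a 35 x 21 mm window in the middle and two 11 mm through holes on its long centre line, 32 mm either side of the centre. Point at its centre, half-way up. Starts flat on the bench wholly under the shelf, its long side roughly across the shelf's x. Same after a half turn. About 0.12 kg.
- cover_mid (a point): Cover plate: dark steel, 104 (its x) x 38 (y) x 6 mm (z), solid but for two 11 mm through holes on its long centre line, 32 mm either side of the centre. Point at its centre, half-way up. Lies flat on the bench, left or right of the shelf: it may have changed places with the one-hole plate. About 0.15 kg.
- blank_mid (a point): One-hole plate, to be left alone: same outline as the cover plate (104 x 38 x 6 mm), but with a single 21 mm hole in the middle. Point at its centre, half-way up. Lies flat on the bench.
- jig_seat (a point): Fixed stacking jig: foot 140 (x) x 90 (y) x 10 mm, on it a raised bed 110 (x) x 26 mm (y), top 30 mm above the bench (20 mm above the foot), and two upright steel pins 8 mm thick, 32 mm tall above the bed (top 8 mm tapered to 3 mm), on its long centre line, 32 mm either side of its middle. Point at the middle of the bed's top; x runs from pin to pin, z up.
- rake_grip (a point): Rake, 0.16 kg: wooden handle 80 (x) x 20 (y) x 30 mm (z); from its +x end a blade 24 mm wide, 4 thick, runs forward, underside 14 mm above the handle's underside, to a cross lip 56 wide (y), 18 tall, 5 thick that reaches down level with the handle's underside (inner face 153, outer 158 mm in +x from this point). Point at the handle's centre, half-way up. Starts flat on the bench.
- bobbin_spot (a point): Small white plastic bobbin standing on the bench, 32 mm diameter, 28 mm tall; point at its centre half-way up. To be left alone.
- bobbin2_spot (a point): Second such bobbin, 32 mm diameter, 28 mm tall; point at its centre half-way up. To be left alone.
- tape_spot (a point): Roll of yellow tape lying flat, 72 mm outer diameter, 19 mm tall; point at its centre half-way up. To be left alone.
Not all that is in view belongs to the job. Leave any green or purple look-alike of the part that bears cover_mid alone.

How it is judged:
By the outcome, as a careful person would: the job done as asked, in the order asked, and still so for the second after the job is handed in, with the robot touching nothing.
It also fails if it takes over 72 s, if anything falls off the work surface, if the arm or the gripper's body presses on something with over 40 N, if the wrist force passes 120 N, or if a joint passes its speed limit or range.

## Working session

There is one attempt and no reset: what is moved stays moved. The work goes in short steps, Python scripts to look and compute and a tool call to move; the robot and the scene stay as the last step left them, time stands still between calls to the robot, and variables do not carry over. Pictures are saved under pics/ and viewed, at most 10 in all, crops included, and the job is handed in when it is done.

Besides the shell and the picture viewer there is one more tool, called after ">>>" by a JSON object that holds its "method" and its "body", one argument or row to a line. move_arm: Moves the arm, as the interface text tells. Its arguments: {"type":"object","properties":{"commands":{"type":"array","items":{"type":"array","items":{"type":"number"}}},"claw":{"type":"number"},"newtons":{"type":"number"}},"required":["commands"]}

```bash
ls; mkdir -p pics; python3 - <<'E'
from rig import env
import cv2,numpy as np
print(env.nose_length, env.observe())
for n in ["scene","top"]:
    c=env.camera(n); cv2.imwrite(f"pics/{n}0.png",c["image"]); print(n,c["fx"],c["fy"],c["cx"],c["cy"],np.round(c["R"],4).tolist(),np.round(c["t"],4).tolist())
c=env.camera("wrist"); print(c["fx"],c["cx"],c["cy"],c["hand_eye"])
E
```

```text
pics
0.008 {'time_s': 0.0, 'q': array([ 6.34945349e+01,  1.48614424e+01,  8.80113155e+01, -3.81907913e-04,
        7.72332014e+01, -1.16208237e+01]), 'joint_vel': array([-0.00444797,  0.01709949,  0.00982124,  0.0078877 , -0.00054622,
       -0.1089561 ]), 'joint_efforts': array([ 1.06829735e-03, -4.46023607e+01, -2.90567440e+01, -1.05351683e-04,
        1.18515021e-02,  1.50549056e-05]), 'position': array([0.14104125, 0.53108524, 0.23845249]), 'orientation': array([[-9.66445201e-01,  2.56871567e-01, -8.19510273e-04],
       [ 2.56872614e-01,  9.66443848e-01, -1.65785722e-03],
       [ 3.66154279e-04, -1.81273790e-03, -9.99998290e-01]]), 'ft_force': array([ 0.31160196, -0.12858265, -0.41335878]), 'ft_torque': array([-0.002796  , -0.00886549, -0.06455087]), 'gripper_force': 0.0, 'opening': 0.9971445475214841}
scene 399.76068883907874 399.76068883907874 319.3609194362395 193.61882776125674 [[-0.1561, 0.9877, -0.0068], [0.5718, 0.0847, -0.816], [-0.8054, -0.1313, -0.578]] [0.0978, -0.2074, 1.463]
top 442.5236305601894 442.5236305601894 329.05996059959534 203.43726580561156 [[0.0081, -0.9997, 0.0229], [-0.9854, -0.0119, -0.1697], [0.17, -0.0212, -0.9852]] [-0.0411, 0.465, 1.3171]
293.1277871799694 318.5755946313428 201.18376019371868 [[-4.54858517e-04 -9.66120353e-01 -2.58091565e-01  6.45308530e-02]
 [ 9.99999629e-01 -6.28292297e-04  5.89510269e-04  8.16037261e-05]
 [-7.31694812e-04 -2.58091201e-01  9.66120281e-01 -1.33606543e-01]
 [ 0.00000000e+00  0.00000000e+00  0.00000000e+00  1.00000000e+00]]
```

View pics/top0.png

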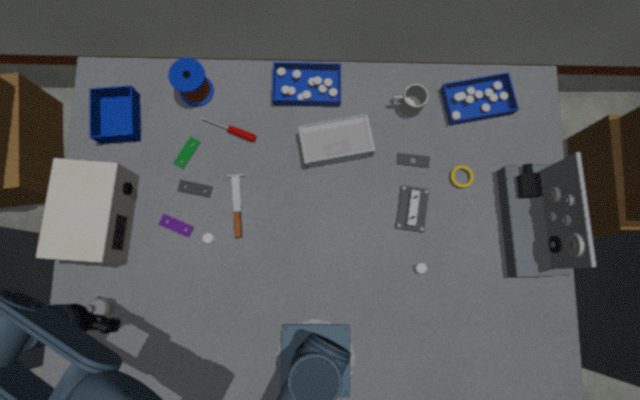

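View pics/scene0.png

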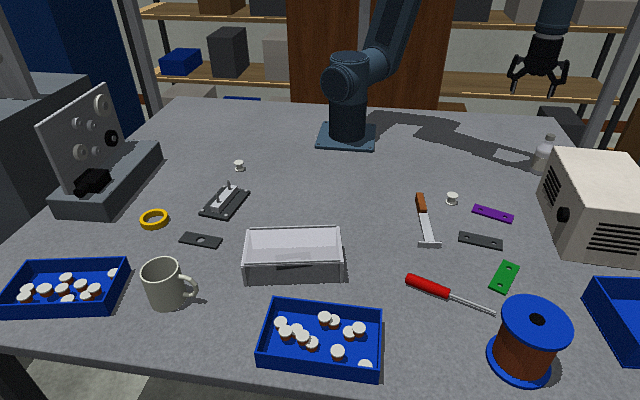

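The plates that could be confused, in the top view: grey two-hole (195,188), grey one-hole (413,160), green (187,152) and purple (176,225). By description the cover is the grey one at (195,188). I'll check that in a close crop.

```bash
cat > h.py <<'E'
from rig import env
import cv2,numpy as np
def ray(c,uv,z,st=None):
    d=np.array([(uv[0]-c["cx"])/c["fx"],(uv[1]-c["cy"])/c["fy"],1.])
    if "R" in c: R=np.array(c["R"]).T; o=-R@np.array(c["t"])
    else:
        H=np.array(c["hand_eye"]); Rt=st["orientation"]; R=Rt@H[:3,:3]; o=Rt@H[:3,3]+st["position"]
    d=R@d; return o+d*(z-o[2])/d[2]
def wrist(name=None):
    st=env.observe(); c=env.camera("wrist")
    if name: cv2.imwrite("pics/"+name,c["image"])
    return c,st
def proj(c,X,st=None):
    if "R" in c: p=np.array(c["R"])@X+c["t"]
    else:
        H=np.array(c["hand_eye"]); q=st["orientation"].T@(np.array(X)-st["position"]); p=H[:3,:3].T@(q-H[:3,3])
    return c["fx"]*p[0]/p[2]+c["cx"],c["fy"]*p[1]/p[2]+c["cy"]
E
python3 - <<'E'
from h import *
t=cv2.imread("pics/top0.png"); s=cv2.imread("pics/scene0.png")
a=cv2.resize(t[110:250,155:455],(795,371),interpolation=cv2.INTER_CUBIC)
b=cv2.resize(s[215:295,230:360],(366,225),interpolation=cv2.INTER_CUBIC)
b2=cv2.resize(s[180:270,400:540],(350,225),interpolation=cv2.INTER_CUBIC)
o=np.zeros((600,795,3),np.uint8);o[:371]=a;o[373:598,:366]=b;o[373:598,370:720]=b2
cv2.imwrite("pics/m.png",o)
c=env.camera("top")
for n,uv,z in [("cover",(195,188),.006),("blank",(413,160),.006),("handleend",(238,237),.03),("handlefront",(237,211),.03),("lip",(236,176),.018),("shelf",(336,140),.066),("core",(336,147),.006),("jig",(412,208),.03),("green",(187,152),.006),("bob",(208,238),.028),("sh1",(298,125),.066),("sh2",(370,117),.066),("sh3",(375,152),.066),("sh4",(305,165),.066)]: print(n,np.round(ray(c,uv,z),3))
E
```

```text
cover [0.515 0.385 0.006]
blank [ 0.616 -0.306  0.006]
handleend [0.36  0.239 0.03 ]
handlefront [0.44  0.246 0.03 ]
lip [0.553 0.256 0.018]
shelf [ 0.66  -0.056  0.066]
core [ 0.656 -0.058  0.006]
jig [ 0.456 -0.294  0.03 ]
green [0.632 0.417 0.006]
bob [0.357 0.33  0.028]
sh1 [0.706 0.062 0.066]
sh2 [ 0.736 -0.161  0.066]
sh3 [ 0.623 -0.176  0.066]
sh4 [0.579 0.039 0.066]
```

View pics/m.png

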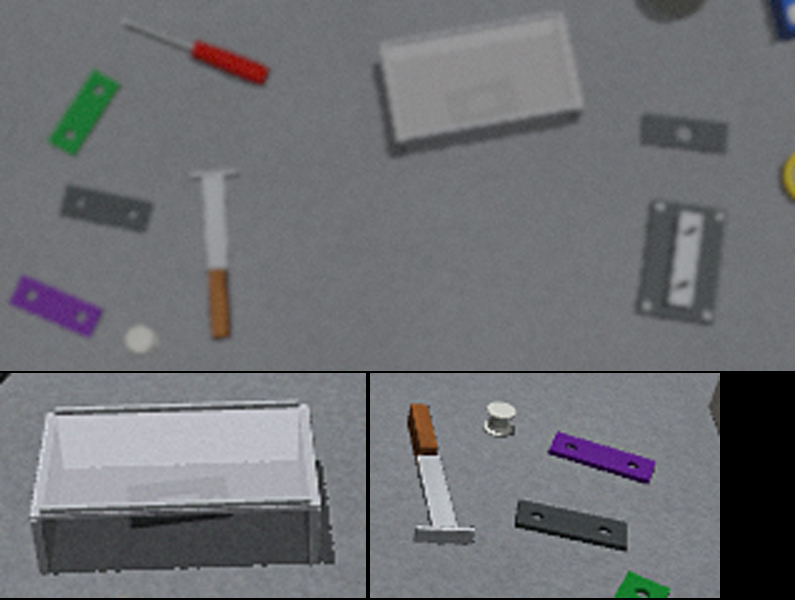

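The crop confirms it: two small holes in the grey plate at top px (195,188), which is the cover. The plate at (413,160) has one large hole. The core lies under the shelf at about (337,147). Next I set out to a point above the rake handle.

```bash
cat >> h.py <<'E'
def go(x,y,z,yaw):
    st=env.observe(); R=st["orientation"]; a=np.degrees(np.arctan2(R[1,0],R[0,0]))
    turn=-((yaw-a+180)%360-180)
    d=R.T@(np.array([x,y,z])-st["position"])*1000
    print("t%.1f"%st["time_s"],"row",np.round(d,1),round(turn,1),"pos",np.round(st["position"],4),"yaw",round(a,1))
E
python3 - <<'E'
from h import *
c=env.camera("top"); im=c["image"]; hsv=cv2.cvtColor(im,cv2.COLOR_BGR2HSV)
m=cv2.inRange(hsv,(5,120,50),(20,255,255)); m[:, :215]=0; m[:,260:]=0; m[:190]=0; m[260:]=0
r=cv2.minAreaRect(cv2.findNonZero(m)); print(r)
b=cv2.boxPoints(r); print([np.round(ray(c,p,.03)[:2],3).tolist() for p in b], ray(c,r[0],.03))
go(.40,.243,.15,185)
E
```

```text
((237.2086181640625, 224.0465545654297), (24.19347381591797, 5.578592300415039), 86.633544921875)
[[0.437, 0.255], [0.438, 0.239], [0.364, 0.231], [0.362, 0.248]] [0.39993547 0.24321581 0.03      ]
t0.2 row [-324.2 -212.1   89. ] -19.9 pos [0.1412 0.5313 0.2389] yaw 165.1
```

>>> {"method": "move_arm", "body": {
  "commands": [
    [-324,-213,88,-20],
    [-324,-213,88,-20],
    [-324,-213,88,-20],
    [-324,-213,88,-20],
    [-324,-213,88,-20],
    [-324,-213,88,-20],
    [-324,-213,88,-20],
    [-324,-213,88,-20],
    [-324,-213,88,-20],
    [-324,-213,88,-20]
  ],
  "claw": 0,
  "newtons": 60
}}

```text
time_s: 1.08
position: [0.4012, 0.2401, 0.1509]
orientation: [[-0.996, -0.088, 0.001], [-0.088, 0.996, -0.0], [-0.0, -0.0, -1.0]]
ft_force: [0.4, 0.6, -1.0]
opening: 1.002
gripper_force: 0.0
```

>>> {"method": "move_arm", "body": {
  "commands": [
    [0,0,0,0],
    [0,0,0,0]
  ]
}}

```text
time_s: 1.25
position: [0.4004, 0.2411, 0.1508]
orientation: [[-0.996, -0.085, -0.001], [-0.085, 0.996, -0.0], [0.001, -0.0, -1.0]]
ft_force: [-0.1, 0.8, 0.3]
opening: 0.995
gripper_force: 0.0
```

```bash
python3 - <<'E'
from h import *
c,st=wrist("w1.png"); im=c["image"]; hsv=cv2.cvtColor(im,cv2.COLOR_BGR2HSV)
m=cv2.inRange(hsv,(5,120,40),(20,255,255))
r=cv2.minAreaRect(cv2.findNonZero(m)); print(r)
print([np.round(ray(c,p,.03,st)[:2],3).tolist() for p in cv2.boxPoints(r)])
go(.40,.243,.15,185)
E
```

```text
((323.5, 195.5), (83.0, 21.0), 90.0)
[[0.362, 0.233], [0.361, 0.251], [0.437, 0.259], [0.438, 0.239]]
t1.3 row [-0.4  0.8  1.1] -0.0 pos [0.3996 0.2421 0.1511] yaw -175.0
```

View pics/w1.png

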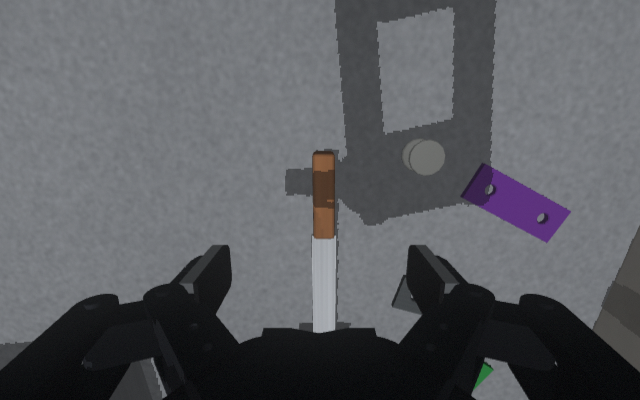

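The wrist view shows the handle at px (323,195), aligned with the jaws and 3 mm to tool +y. Now down to grip it.

>>> {"method": "move_arm", "body": {
  "commands": [
    [0,3,40,0],
    [0,3,80,0],
    [0,3,115,0],
    [0,3,137,0],
    [0,3,137,0]
  ]
}}

```text
time_s: 1.72
position: [0.395, 0.2457, 0.0108]
orientation: [[-0.996, -0.091, -0.008], [-0.091, 0.996, -0.002], [0.008, -0.002, -1.0]]
ft_force: [-0.4, 0.4, -0.1]
opening: 0.999
gripper_force: 0.0
```

>>> {"method": "move_arm", "body": {
  "commands": [
    [0,0,0,0],
    [0,0,0,0],
    [0,0,0,0],
    [0,0,0,0],
    [0,0,0,0],
    [0,0,0,0]
  ],
  "claw": 1,
  "newtons": 80
}}

```text
time_s: 2.22
position: [0.4004, 0.2459, 0.0158]
orientation: [[-0.996, -0.089, 0.003], [-0.089, 0.996, 0.001], [-0.003, 0.001, -1.0]]
ft_force: [-0.1, 1.0, 5.7]
opening: 0.22
gripper_force: 78.7
```

>>> {"method": "move_arm", "body": {
  "commands": [
    [0,0,-30,0],
    [0,0,-60,0],
    [3,-30,-60,-2],
    [5,-70,-60,-5],
    [6,-110,-60,-5],
    [6,-150,-60,-5],
    [6,-190,-60,-5],
    [6,-230,-60,-5],
    [6,-270,-60,-5],
    [6,-310,-60,-5]
  ]
}}

```text
time_s: 3.05
position: [0.4208, -0.0659, 0.0748]
orientation: [[-0.985, -0.175, 0.001], [-0.175, 0.985, -0.0], [-0.001, -0.0, -1.0]]
ft_force: [1.0, -0.5, -1.6]
opening: 0.215
gripper_force: 78.6
```

>>> {"method": "move_arm", "body": {
  "commands": [
    [0,-30,0,0],
    [0,-35,0,0],
    [0,-35,0,0]
  ]
}}

```text
time_s: 3.3
position: [0.4278, -0.1006, 0.0747]
orientation: [[-0.985, -0.172, 0.001], [-0.172, 0.985, -0.001], [-0.001, -0.001, -1.0]]
ft_force: [-0.5, 0.5, -1.4]
opening: 0.214
gripper_force: 78.8
```

```bash
python3 - <<'E'
from h import *
go(.425,-.098,.075,189.6)
c=env.camera("top"); s=env.camera("scene")
print("core top",ray(c,(336.9,146.6),.006)[:2],"scene",ray(s,(293.9,261.2),.006)[:2])
# shelf corners from crop a (scale 2.65): top edge strips z=.071
for p in [(381,45),(562,14),(582,105),(397,141)]: print(p,np.round(ray(c,(155+p[0]/2.65,110+p[1]/2.65),.068)[:2],3))
# core corners
for p in [(447,90),(507,78),(515,104),(453,117)]: print(p,np.round(ray(c,(155+p[0]/2.65,110+p[1]/2.65),.006)[:2],3))
t=cv2.resize(c["image"][100:240,235:435],(800,560),interpolation=cv2.INTER_CUBIC); cv2.imwrite("pics/t2.png",t)
E
```

```text
t3.3 row [ 2.3  3.  -0.3] 0.3 pos [ 0.4278 -0.1006  0.0747] yaw -170.1
core top [ 0.65717388 -0.06084292] scene [ 0.65673411 -0.05559421]
(381, 45) [0.699 0.06 ]
(562, 14) [ 0.741 -0.152]
(582, 105) [ 0.63  -0.175]
(397, 141) [0.584 0.039]
(447, 90) [ 0.665 -0.018]
(507, 78) [ 0.682 -0.091]
(515, 104) [ 0.649 -0.101]
(453, 117) [ 0.632 -0.026]
```

View pics/t2.png

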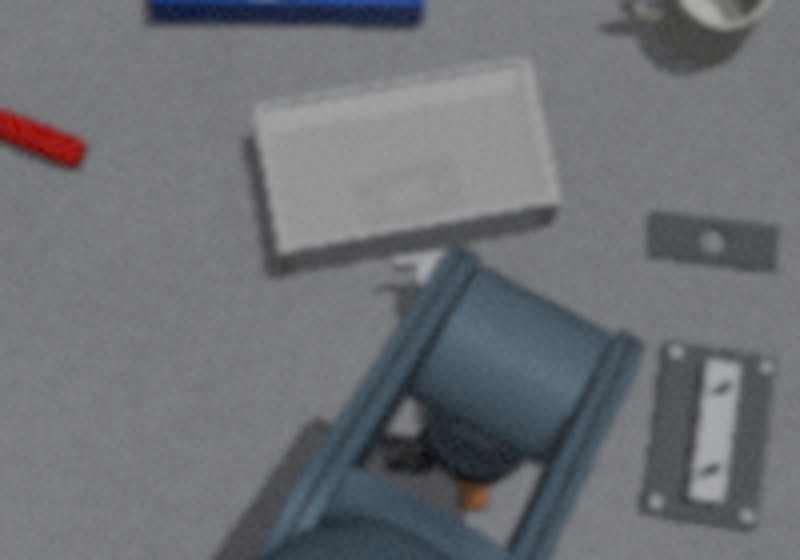

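The top view shows the shelf at yaw about 11.6°, the core with its centre near (0.657,-0.058), and the rake lip just in front of the shelf at crop px (420,262). I line up, lower, then reach in over the core.

>>> {"method": "move_arm", "body": {
  "commands": [
    [-7,-4,0,-2],
    [-7,-4,20,-2],
    [-7,-4,38,-2],
    [-7,-4,38,-2],
    [-7,-4,38,-2]
  ]
}}

```text
time_s: 3.82
position: [0.4335, -0.099, 0.0358]
orientation: [[-0.977, -0.212, -0.003], [-0.212, 0.977, 0.002], [0.003, 0.002, -1.0]]
ft_force: [0.8, -0.0, -1.4]
opening: 0.214
gripper_force: 78.8
```

```bash
python3 - <<'E'
from h import *
go(.657-.119*.980,-.058-.119*.201,.036,191.6)
s=env.camera("scene"); cv2.imwrite("pics/s2.png",cv2.resize(s["image"][180:300,220:400],(780,520),interpolation=cv2.INTER_CUBIC))
E
```

```text
t3.8 row [-108.    -6.    -0.5] 0.6 pos [ 0.4335 -0.099   0.0358] yaw -167.8
```

View pics/s2.png

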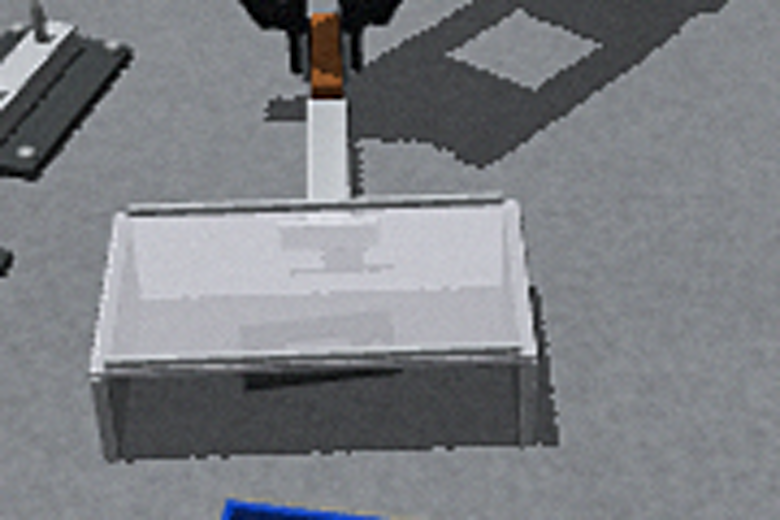

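The scene view shows the lip at (330,235), lined up with the core at (320,350). I reach in, lower and drag.

>>> {"method": "move_arm", "body": {
  "commands": [
    [-30,-3,0,0],
    [-60,-4,0,0],
    [-90,-5,0,0],
    [-109,-5,0,0],
    [-109,-5,0,0],
    [-109,-5,0,0],
    [-109,-5,10,0],
    [-109,-5,19,0],
    [-109,-5,19,0],
    [-109,-5,19,0]
  ]
}}

```text
time_s: 4.7
position: [0.5411, -0.083, 0.0166]
orientation: [[-0.978, -0.209, -0.002], [-0.209, 0.978, 0.001], [0.002, 0.001, -1.0]]
ft_force: [-0.5, 0.4, -1.5]
opening: 0.211
gripper_force: 78.9
```

```bash
python3 - <<'E'
from h import *
go(.388,-.1135,.0165,191.6); print(env.observe()["ft_force"])
s=env.camera("scene"); cv2.imwrite("pics/s3.png",cv2.resize(s["image"][200:300,220:370],(780,520),interpolation=cv2.INTER_CUBIC))
E
```

```text
t4.7 row [156.1   2.2   0.3] 0.5 pos [ 0.5411 -0.083   0.0166] yaw -167.9
[-0.48508128  0.44966099 -1.45246847]
```

View pics/s3.png

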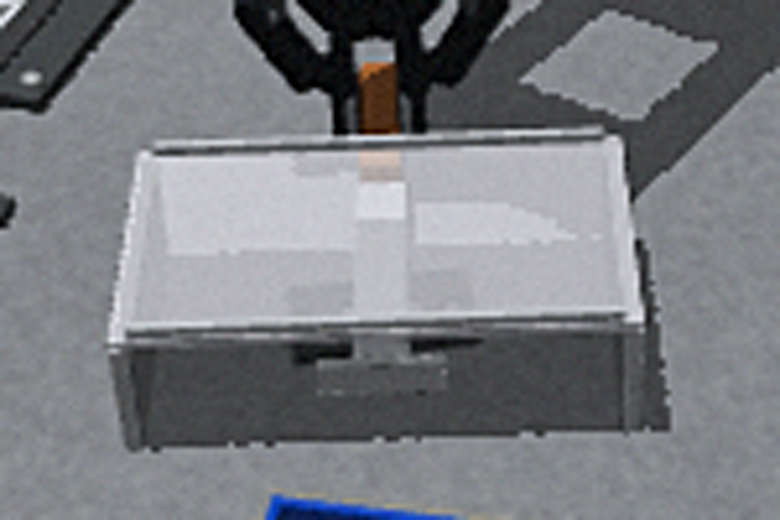

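The lip at (382,375) is down behind the core and centred on it. Dragging out.

>>> {"method": "move_arm", "body": {
  "commands": [
    [8,0,0.5,0],
    [18,0,0.5,0],
    [30,0,0.5,0],
    [42,0,0.5,0],
    [54,1,0.5,0],
    [66,1,0.5,0],
    [78,1,0.5,0],
    [90,1,0.5,0],
    [102,1,0.5,0],
    [114,1,0.5,0]
  ]
}}

```text
time_s: 5.58
position: [0.4289, -0.1059, 0.0168]
orientation: [[-0.978, -0.21, -0.001], [-0.21, 0.978, 0.0], [0.001, 0.0, -1.0]]
ft_force: [-0.3, -0.5, -1.8]
opening: 0.216
gripper_force: 78.8
```

>>> {"method": "move_arm", "body": {
  "commands": [
    [12,0,0,0],
    [22,0,0,0],
    [32,0,0,0],
    [40,0,0,0],
    [45,0,0,0],
    [45,0,0,0],
    [45,0,0,0]
  ]
}}

```text
time_s: 6.17
position: [0.3868, -0.1156, 0.0169]
orientation: [[-0.978, -0.209, 0.0], [-0.209, 0.978, -0.0], [-0.0, -0.0, -1.0]]
ft_force: [0.4, 0.3, -1.1]
opening: 0.214
gripper_force: 78.8
```

```bash
python3 - <<'E'
from h import *
print(env.observe()["ft_force"])
s=env.camera("scene"); cv2.imwrite("pics/s4.png",cv2.resize(s["image"][150:270,200:380],(780,520),interpolation=cv2.INTER_CUBIC))
E
```

```text
[ 0.39855647  0.31343929 -1.05615662]
```

View pics/s4.png

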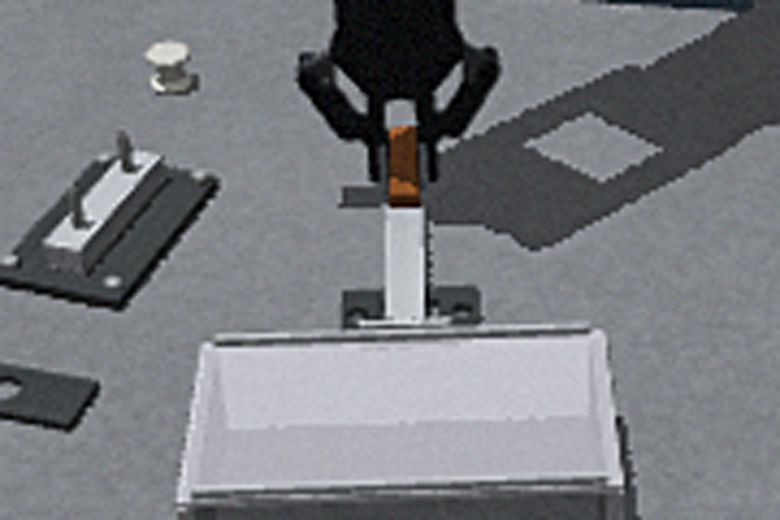

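The core is out in front of the shelf, at crop px (410,305). Lifting the rake and taking it back to where it lay.

>>> {"method": "move_arm", "body": {
  "commands": [
    [0,0,-25,0],
    [0,0,-50,0],
    [-3,10,-50,0],
    [-12,45,-50,1],
    [-22,85,-50,3],
    [-32,125,-50,5],
    [-42,165,-50,7],
    [-52,205,-50,7],
    [-62,245,-50,7],
    [-72,284,-50,7]
  ]
}}

```text
time_s: 7.05
position: [0.3969, 0.1801, 0.0664]
orientation: [[-0.996, -0.09, -0.0], [-0.09, 0.996, 0.0], [-0.0, 0.0, -1.0]]
ft_force: [1.5, -0.8, -1.4]
opening: 0.216
gripper_force: 78.9
```

>>> {"method": "move_arm", "body": {
  "commands": [
    [-7,35,0,0],
    [-8,67,0,0],
    [-8,67,0,0],
    [-8,67,25,0],
    [-8,67,40,0],
    [-8,67,40,0]
  ]
}}

```text
time_s: 7.55
position: [0.3967, 0.2444, 0.0238]
orientation: [[-0.996, -0.09, -0.006], [-0.09, 0.996, -0.002], [0.006, -0.001, -1.0]]
ft_force: [-1.1, -0.6, -2.3]
opening: 0.215
gripper_force: 79.0
```

```bash
python3 - <<'E'
from h import *
go(.40,.2455,.0163,185);print(env.observe()["ft_force"])
E
```

```text
t7.5 row [-3.4  0.8  7.5] 0.2 pos [0.3967 0.2444 0.0238] yaw -174.8
[-1.10292597 -0.57797608 -2.27145195]
```

>>> {"method": "move_arm", "body": {
  "commands": [
    [0,0,5,0],
    [0,0,9,0],
    [0,0,10.5,0],
    [0,0,10.5,0],
    [0,0,10.5,0]
  ]
}}

```text
time_s: 7.97
position: [0.4, 0.2448, 0.0168]
orientation: [[-0.996, -0.089, 0.001], [-0.089, 0.996, 0.0], [-0.001, 0.0, -1.0]]
ft_force: [0.1, -0.4, -1.2]
opening: 0.215
gripper_force: 79.0
```

>>> {"method": "move_arm", "body": {
  "commands": [
    [0,0,0,0],
    [0,0,0,0],
    [0,0,0,0],
    [0,0,0,0],
    [0,0,0,0]
  ],
  "claw": 0
}}

```text
time_s: 8.38
position: [0.3997, 0.2448, 0.0165]
orientation: [[-0.996, -0.089, 0.0], [-0.089, 0.996, 0.0], [-0.0, 0.0, -1.0]]
ft_force: [0.1, -0.8, 0.2]
opening: 0.909
gripper_force: 0.0
```

>>> {"method": "move_arm", "body": {
  "commands": [
    [0,0,-35,0],
    [0,0,-70,0],
    [0,0,-110,0],
    [0,0,-130,0],
    [0,0,-130,0]
  ]
}}

```text
time_s: 8.8
position: [0.4027, 0.246, 0.1513]
orientation: [[-0.996, -0.089, 0.01], [-0.089, 0.996, 0.003], [-0.01, 0.002, -1.0]]
ft_force: [1.6, -0.0, 0.3]
opening: 1.0
gripper_force: 0.0
```

```bash
python3 - <<'E'
from h import *
c=env.camera("top");im=c["image"]; cv2.imwrite("pics/t3.png",cv2.resize(im[100:250,155:455],(800,400),interpolation=cv2.INTER_CUBIC))
g=cv2.cvtColor(im,cv2.COLOR_BGR2GRAY)
def blob(x0,x1,y0,y1,th,z):
    m=np.zeros_like(g); m[y0:y1,x0:x1]=(g[y0:y1,x0:x1]<th)*255
    cs,_=cv2.findContours(m,cv2.RETR_EXTERNAL,cv2.CHAIN_APPROX_NONE); k=max(cs,key=cv2.contourArea); r=cv2.minAreaRect(k)
    P=np.array([ray(c,p,z)[:2] for p in k[:,0]],np.float32); print(np.round(r[0],1),"world",cv2.minAreaRect(P*1000))
print(np.median(g[180:220,300:320]),g[160:200,310:370].min())
blob(310,375,168,210,75,.006)
blob(170,220,175,202,75,.006)
go(.515,-.088,.10,102)
E
```

```text
121.0 70
[341. 197.] world ((492.3338928222656, -74.63003540039062), (0.0, 0.0), 0.0)
[214.  187.9] world ((516.6796875, 325.4065856933594), (85.58167266845703, 7.1230926513671875), 12.150965690612793)
t8.8 row [ -83.1 -342.4   49. ] 83.1 pos [0.4013 0.2455 0.1489] yaw -174.9
```

>>> {"method": "move_arm", "body": {
  "commands": [
    [-83,-342,15,83],
    [-83,-342,15,83],
    [-83,-342,15,83],
    [-83,-342,15,83],
    [-83,-342,15,83],
    [-83,-342,15,83],
    [-83,-342,15,83],
    [-83,-342,15,83],
    [-83,-342,15,83],
    [-83,-342,15,83]
  ]
}}

```text
time_s: 9.68
position: [0.5134, -0.0928, 0.1294]
orientation: [[-0.389, 0.921, -0.001], [0.921, 0.389, -0.001], [-0.0, -0.001, -1.0]]
ft_force: [0.5, 0.9, -0.5]
opening: 0.998
gripper_force: 0.0
```

```bash
python3 - <<'E'
from h import *
go(.515,-.088,.13,101.6)
E
```

```text
t9.7 row [ 3.8  3.4 -0.6] 11.3 pos [ 0.5134 -0.0928  0.1294] yaw 112.9
```

>>> {"method": "move_arm", "body": {
  "commands": [
    [4,3,0,7],
    [4,3,0,11],
    [4,3,0,11],
    [4,3,0,11]
  ]
}}

```text
time_s: 10.02
position: [0.513, -0.0833, 0.1299]
orientation: [[-0.219, 0.976, -0.002], [0.976, 0.219, 0.001], [0.001, -0.002, -1.0]]
ft_force: [-0.6, 0.0, 0.3]
opening: 0.998
gripper_force: 0.0
```

```bash
cat >> h.py <<'E'
def plate(c,st,near,z,area=(1500,40000),name=None):
    "dark plate blob nearest a pixel: centre, yaw, size in world at height z, and its holes"
    im=c["image"]; hsv=cv2.cvtColor(im,cv2.COLOR_BGR2HSV); g=cv2.GaussianBlur(hsv[...,2],(3,3),0)
    a=cv2.threshold(g[60:240,120:520],0,255,cv2.THRESH_OTSU)[0]
    print("otsu",a)
    m=((g<a)*255).astype(np.uint8)
    cs,h=cv2.findContours(m,cv2.RETR_CCOMP,cv2.CHAIN_APPROX_NONE)
    for i,k in enumerate(cs):
        A=cv2.contourArea(k)
        if A<60: continue
        r=cv2.minAreaRect(k)
        if np.hypot(*(np.array(r[0])-near))>150 : continue
        P=np.array([ray(c,p,z,st)[:2]*1000 for p in k[:,0].astype(float)],np.float32); w=cv2.minAreaRect(P)
        print("hole" if h[0,i,3]>=0 else "BLOB","A",A,"px",np.round(r[0],1),"w",np.round(w[0],1),np.round(w[1],1),round(w[2],1))
E
python3 - <<'E'
from h import *
c,st=wrist("w2.png"); print(proj(c,[.515,-.088,.006],st))
plate(c,st,proj(c,[.515,-.088,.006],st),.006)
go(.515,-.088,.13,101.6)
E
```

```text
(np.float64(319.15598759252987), np.float64(202.81397552509836))
otsu 103.0
BLOB A 63478.0 px [319.5 227.5] w [ 525.3 -138.5] [707.6 347.1] 12.7
BLOB A 30309.0 px [272.7  63.7] w [462.4   7.6] [169.2 285. ] 51.9
hole A 69.0 px [317.5 231. ] w [ 519.5 -115. ] [8.9 8.8] 59.2
hole A 770.5 px [317.5 198.5] w [512.7 -84.6] [21.1 32.8] 12.6
t10.1 row [-5.   0.7  0.2] 1.0 pos [ 0.5132 -0.0833  0.1303] yaw 102.6
```

View pics/w2.png

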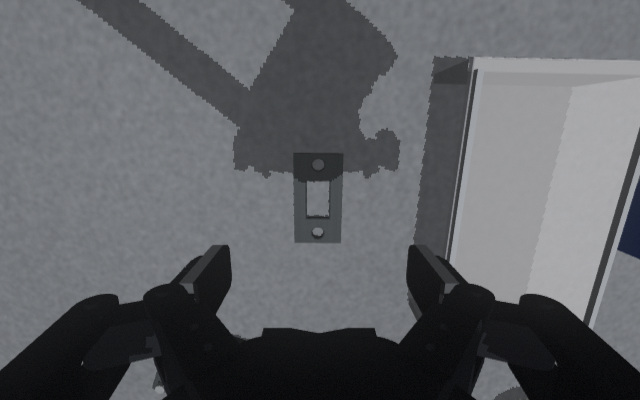

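The wrist view shows the core with its window at px (318,198) and holes at (318,165) and (318,232), so centre (0.513,-0.085) at yaw 102.6°. I close partly and descend, feeling for the bench.

>>> {"method": "move_arm", "body": {
  "commands": [
    [-2,0,30,0],
    [-2,0,60,0],
    [-2,0,90,0],
    [-2,0,108,0],
    [-2,0,112,0],
    [-2,0,112,0],
    [-2,0,112,0]
  ],
  "claw": 0.35,
  "newtons": 50
}}

```text
time_s: 10.65
position: [0.5148, -0.0856, 0.0199]
orientation: [[-0.217, 0.976, 0.001], [0.976, 0.217, -0.0], [-0.0, 0.001, -1.0]]
ft_force: [-0.3, -0.8, -0.2]
opening: 0.65
gripper_force: 0.0
```

>>> {"method": "move_arm", "body": {
  "commands": [
    [0,0,4,0],
    [0,0,7,0],
    [0,0,8,0],
    [0,0,8,0],
    [0,0,8,0]
  ]
}}

```text
time_s: 11.07
position: [0.5145, -0.0856, 0.0117]
orientation: [[-0.216, 0.976, 0.001], [0.976, 0.216, -0.0], [-0.0, 0.0, -1.0]]
ft_force: [-0.5, -0.6, -0.6]
opening: 0.65
gripper_force: 0.0
```

>>> {"method": "move_arm", "body": {
  "commands": [
    [0,0,1,0],
    [0,0,2,0],
    [0,0,2,0],
    [0,0,2,0]
  ]
}}

```text
time_s: 11.4
position: [0.5143, -0.0855, 0.0093]
orientation: [[-0.216, 0.976, -0.0], [0.976, 0.216, 0.0], [0.0, -0.0, -1.0]]
ft_force: [-0.5, 0.2, -0.6]
opening: 0.649
gripper_force: 0.0
```

>>> {"method": "move_arm", "body": {
  "commands": [
    [0,0,1,0],
    [0,0,2,0],
    [0,0,2,0],
    [0,0,2,0]
  ]
}}

```text
time_s: 11.73
position: [0.5142, -0.0855, 0.0072]
orientation: [[-0.216, 0.976, -0.0], [0.976, 0.216, 0.0], [0.0, -0.0, -1.0]]
ft_force: [-0.3, 0.6, -0.8]
opening: 0.653
gripper_force: 0.0
```

>>> {"method": "move_arm", "body": {
  "commands": [
    [0,0,0,0],
    [0,0,0,0],
    [0,0,0,0],
    [0,0,0,0],
    [0,0,0,0]
  ],
  "claw": 1
}}

```text
time_s: 12.15
position: [0.5144, -0.0855, 0.0077]
orientation: [[-0.216, 0.976, 0.0], [0.976, 0.216, -0.0], [-0.0, 0.0, -1.0]]
ft_force: [-0.7, 1.1, 5.8]
opening: 0.493
gripper_force: 50.7
```

>>> {"method": "move_arm", "body": {
  "commands": [
    [0,0,-20,0],
    [0,0,-60,0],
    [-20,-20,-100,7],
    [-40,-40,-142,14],
    [-60,-60,-142,21],
    [-80,-77,-142,28],
    [-80,-77,-142,35],
    [-80,-77,-142,42],
    [-80,-77,-142,49],
    [-80,-77,-142,56]
  ]
}}

```text
time_s: 12.98
position: [0.456, -0.1805, 0.149]
orientation: [[0.693, 0.721, -0.0], [0.721, -0.693, 0.0], [-0.0, -0.0, -1.0]]
ft_force: [0.7, 0.6, -0.3]
opening: 0.49
gripper_force: 51.3
```

>>> {"method": "move_arm", "body": {
  "commands": [
    [0,0,0,7],
    [0,0,0,14],
    [0,0,0,21],
    [0,0,0,28],
    [0,0,0,35],
    [0,0,0,42],
    [0,0,0,47],
    [0,0,0,47],
    [0,0,0,47]
  ]
}}

```text
time_s: 13.73
position: [0.4563, -0.1801, 0.149]
orientation: [[1.0, -0.006, -0.0], [-0.006, -1.0, 0.0], [-0.0, -0.0, -1.0]]
ft_force: [-0.5, -0.6, -1.7]
opening: 0.487
gripper_force: 51.3
```

```bash
python3 - <<'E'
from h import *
c,st=wrist("w3.png"); print(proj(c,[.456,-.294,.03],st)); go(.456,-.294,.12,0)
E
```

```text
(np.float64(446.7482749323367), np.float64(198.84089577181305))
t13.8 row [  0.4 113.8  29. ] -0.3 pos [ 0.4563 -0.1802  0.1491] yaw -0.3
```

View pics/w3.png

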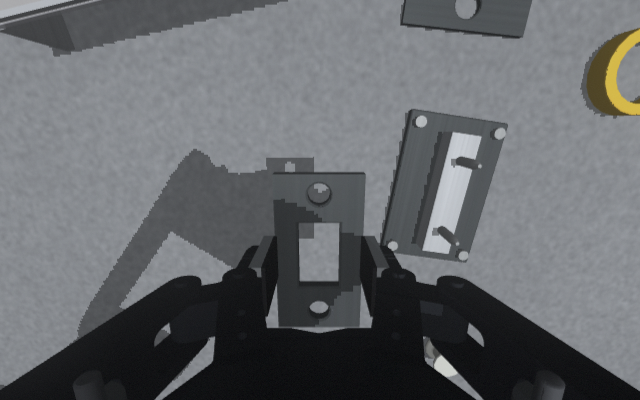

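The wrist view shows the core gripped level, with holes at (319,193) and (319,308). The jig's white bed is centred near (452,194), with its pins near (465,162) and (446,238). I measure both now.

```bash
cat >> h.py <<'E'
def bed(c,st,z=.03,pz=None):
    "white bed top of the jig: centre (mm), size, yaw of long side"
    g=c["image"].min(axis=2); u,v=map(int,proj(c,[.456,-.29,z],st)); m=np.zeros_like(g)
    x0,x1,y0,y1=max(u-90,0),u+90,max(v-130,0),v+130
    m[y0:y1,x0:x1]=(g[y0:y1,x0:x1]>165)*255
    cs,_=cv2.findContours(cv2.morphologyEx(m,cv2.MORPH_CLOSE,np.ones((3,3))),cv2.RETR_EXTERNAL,cv2.CHAIN_APPROX_NONE)
    big=[k for k in cs if cv2.contourArea(k)>250]
    for k in big: print("  part",cv2.boundingRect(k),cv2.contourArea(k))
    k=np.vstack(big)[:,0].astype(float)
    P=np.array([ray(c,p,z,st)[:2]*1000 for p in k],np.float32); w=cv2.minAreaRect(P); print("bed",np.round(w[0],1),np.round(w[1],1),round(w[2],1)); return w
E
python3 - <<'E'
from h import *
c,st=wrist(); g=cv2.cvtColor(c["image"],cv2.COLOR_BGR2GRAY)
bed(c,st)
for n,r in [("h1row193",g[193,295:345]),("h1col319",g[172:225,319]),("h2row308",g[308,295:345]),("h2col319",g[280:335,319]),("topedge",g[165:180,345])]: print(n,r.tolist())
for p in [(450,133),(482,137),(453,255),(422,249)]: print(ray(c,p,.03,st)[:2]*1000)
for p in [(319,193),(319,308)]: print(ray(c,p,.147,st)*1000, st["position"])
E
```

```text
part (423, 133, 58, 121) 2666.5
bed [ 458.7 -296.7] [ 24.5 108.2] 81.3
h1row193 [86, 87, 88, 87, 85, 85, 86, 86, 85, 84, 78, 70, 64, 82, 86, 85, 86, 86, 84, 86, 85, 85, 84, 86, 87, 87, 88, 87, 87, 86, 85, 87, 88, 90, 77, 51, 61, 73, 85, 85, 85, 86, 87, 86, 87, 87, 87, 88, 86, 87]
h1col319 [81, 50, 73, 88, 87, 88, 87, 88, 89, 82, 71, 107, 140, 140, 141, 144, 144, 143, 142, 143, 129, 87, 86, 88, 88, 88, 86, 86, 86, 86, 74, 40, 42, 49, 56, 74, 81, 84, 84, 85, 82, 84, 83, 83, 82, 75, 56, 53, 52, 53, 79, 126, 142]
h2row308 [49, 49, 50, 49, 49, 51, 49, 48, 47, 49, 49, 49, 46, 43, 31, 117, 135, 138, 136, 138, 138, 138, 138, 137, 139, 140, 143, 143, 142, 141, 142, 140, 125, 46, 59, 66, 77, 77, 78, 79, 77, 78, 78, 79, 81, 80, 80, 80, 81, 80]
h2col319 [129, 74, 35, 32, 35, 38, 43, 48, 46, 51, 49, 48, 49, 49, 50, 49, 48, 48, 48, 49, 66, 106, 135, 135, 137, 136, 138, 138, 139, 137, 135, 134, 120, 71, 32, 34, 34, 34, 43, 61, 63, 66, 75, 75, 75, 78, 87, 114, 133, 134, 136, 137, 119, 40, 20]
topedge [141, 140, 138, 137, 134, 135, 124, 77, 50, 73, 88, 88, 87, 87, 88]
[ 513.18843203 -290.72994126]
[ 509.73159532 -318.03444635]
[ 401.55881094 -305.77616234]
[ 407.82725106 -276.18993606]
[ 489.9880728 -180.5590461  147.       ] [ 0.45630848 -0.18017759  0.14907011]
[ 427.23669006 -180.18298089  147.        ] [ 0.45630848 -0.18017759  0.14907011]
```

```bash
python3 - <<'E'
from h import *
c,st=wrist(); im=c["image"]; g=im.min(axis=2)
m=np.zeros_like(g); m[125:262,415:490]=(g[125:262,415:490]>165)
L=[];Rr=[]
for v in range(142,246):
    u=np.flatnonzero(m[v])
    if len(u)>5: L.append(ray(c,(u[0]-.5,v),.03,st)[:2]*1000); Rr.append(ray(c,(u[-1]+.5,v),.03,st)[:2]*1000)
for E in (L,Rr):
    E=np.array(E,np.float32); l=cv2.fitLine(E,cv2.DIST_HUBER,0,.01,.01).ravel(); print("yaw",np.degrees(np.arctan(l[1]/l[0])),"y at x=458:",l[3]+(458-l[2])*l[1]/l[0])
print("upper pin"); 
for v in range(152,176,2): print(v,g[v,446:492:2].tolist())
print("lower pin")
for v in range(222,252,2): print(v,g[v,424:470:2].tolist())
E
```

```text
yaw -8.551291 y at x=458: -284.22998
yaw -8.936284 y at x=458: -308.81512
upper pin
152 [71, 191, 193, 195, 200, 196, 200, 192, 198, 194, 193, 194, 191, 187, 191, 189, 87, 86, 86, 83, 83, 82, 83]
154 [107, 191, 194, 197, 199, 198, 200, 195, 199, 191, 194, 193, 190, 188, 190, 144, 87, 86, 83, 84, 82, 82, 82]
156 [150, 191, 192, 196, 197, 200, 181, 144, 169, 170, 193, 191, 189, 190, 188, 105, 85, 87, 84, 84, 81, 83, 84]
158 [179, 191, 195, 178, 178, 147, 66, 67, 67, 69, 70, 94, 140, 169, 181, 89, 86, 86, 83, 83, 82, 82, 83]
160 [190, 193, 195, 118, 118, 67, 65, 65, 65, 66, 67, 68, 70, 74, 78, 83, 85, 85, 83, 82, 81, 82, 83]
162 [190, 193, 196, 118, 119, 68, 63, 63, 67, 67, 66, 66, 69, 74, 80, 87, 93, 84, 83, 82, 83, 82, 83]
164 [193, 193, 178, 118, 119, 100, 68, 65, 64, 64, 67, 66, 68, 72, 74, 76, 99, 135, 84, 84, 82, 83, 83]
166 [191, 195, 199, 179, 118, 194, 198, 172, 125, 78, 64, 65, 67, 70, 71, 73, 167, 167, 88, 83, 80, 83, 83]
168 [193, 193, 200, 198, 201, 195, 197, 193, 193, 194, 171, 133, 104, 66, 68, 71, 94, 115, 82, 81, 82, 83, 83]
170 [193, 195, 197, 201, 198, 196, 196, 192, 
[... 1227 characters left out ...]
76, 83, 89, 82, 81, 80, 79, 81, 80]
240 [122, 183, 188, 186, 188, 190, 190, 189, 190, 187, 188, 110, 67, 71, 76, 85, 94, 84, 80, 79, 79, 80, 81]
242 [155, 185, 187, 185, 189, 190, 189, 189, 189, 186, 188, 188, 138, 68, 73, 78, 140, 133, 80, 81, 79, 79, 81]
244 [176, 187, 187, 187, 188, 191, 189, 189, 188, 186, 188, 186, 185, 156, 75, 73, 157, 151, 79, 79, 79, 80, 81]
246 [180, 187, 187, 187, 188, 190, 188, 190, 186, 185, 187, 187, 183, 132, 82, 81, 82, 80, 80, 79, 80, 80, 81]
248 [182, 187, 186, 187, 190, 186, 190, 189, 186, 186, 186, 187, 184, 92, 82, 81, 83, 72, 73, 77, 81, 79, 80]
250 [163, 173, 172, 187, 191, 188, 189, 187, 186, 187, 187, 186, 188, 85, 80, 81, 74, 61, 65, 84, 91, 79, 79]
```

```bash
cat >> h.py <<'E'
def pins(c,st,guess=((.490,-.302),(.4265,-.292))):
    "pin tips: small bright flat spot near the expected place"
    g=c["image"].min(axis=2).astype(float); o=[]
    for x,y in guess:
        u,v=map(int,proj(c,[x,y,.062],st)); w=g[v-9:v+10,u-9:u+10]; print(u,v); print(w.astype(int)[::2,::2])
E
python3 - <<'E'
from h import *
c,st=wrist()
a=ray(c,(479.2,165.7),.062,st)[:2]*1000; b=ray(c,(457.2,243.2),.062,st)[:2]*1000
d=a-b; print(a,b,"mid",(a+b)/2,"len",np.hypot(*d),"yaw",np.degrees(np.arctan2(d[1],d[0])))
h1=ray(c,(318.5,194.5),.147,st)[:2]*1000; h2=ray(c,(319.5,310),.147,st)[:2]*1000; d=h1-h2
print(h1,h2,"mid",(h1+h2)/2,np.hypot(*d),np.degrees(np.arctan2(d[1],d[0])),st["position"])
m=(a+b)/2000; off=(h1+h2)/2000-st["position"][:2]; print(off)
th=np.radians(-8.4); Rz=np.array([[np.cos(th),-np.sin(th)],[np.sin(th),np.cos(th)]]); t=m-Rz@off
go(*t,.149,-8.6+.0)
E
```

```text
[ 490.10632744 -301.62627287] [ 427.18016313 -292.27299971] mid [ 458.64324529 -296.94963629] len 63.61749660509189 yaw -8.454478800586124
[ 489.29549227 -180.39709964] [ 426.00072714 -180.46560948] mid [ 457.64810971 -180.43135456] 63.29480221300656 0.06201655498473909 [ 0.45638082 -0.18022943  0.1491969 ]
[ 0.00126729 -0.00020193]
t13.9 row [  1.9 116.3   0.2] 8.2 pos [ 0.4564 -0.1803  0.1492] yaw -0.4
```

>>> {"method": "move_arm", "body": {
  "commands": [
    [1,40,0,4],
    [2,80,0,8.5],
    [2,110,0,8.5],
    [2,116,20,8.5],
    [2,116,45,8.5],
    [2,116,65,8.5],
    [2,116,70,8.5],
    [2,116,70,8.5],
    [2,116,70,8.5],
    [2,116,70,8.5]
  ]
}}

```text
time_s: 14.77
position: [0.4583, -0.2968, 0.0807]
orientation: [[0.988, -0.156, 0.002], [-0.156, -0.988, -0.002], [0.002, 0.001, -1.0]]
ft_force: [0.3, 0.3, -0.7]
opening: 0.489
gripper_force: 51.3
```

```bash
python3 - <<'E'
from h import *
go(.4572,-.2966,.079,-8.9)
c,st=wrist(); g=c["image"].min(axis=2)
np.set_printoptions(linewidth=250)
for n,(x,y),uv in [("front",(490.1,-301.6),(318.5,194.5)),("rear",(427.2,-292.3),(319.5,310))]:
    print(n,"pin proj",np.round(proj(c,[x/1000,y/1000,.062],st),1)); u,v=map(int,uv); print(g[v-18:v+19:2,u-20:u+21:2])
E
```

```text
t14.8 row [-1.1 -0.1  1.7] -0.1 pos [ 0.4583 -0.2968  0.0807] yaw -9.0
front pin proj [318.3 188.6]
[[ 83  84  83  83  84  85  85  85  85  83  84  84  85  83  85  86  87  86  85  84  83]
 [ 86  83  84  84  84  84  83  86  84  83  84  85  85  83  83  87  86  85  84  84  84]
 [ 84  83  83  83  83  83  85  85  84  83  84  84  85  84  83  84  86  82  84  84  84]
 [ 86  83  83  83  84  85  83  82  71  67  63  63  68  80  84  84  86  85  84  86  85]
 [ 85  82  83  84  84  84  80  69  66  79  89  74  77  63  60  82  85  85  83  83  83]
 [ 85  82  83  83  82  76 107 126  68  72 136 163 113  64  64  63  85  84  84  83  84]
 [ 83  80  83  83  83  78 177 127  68  70 175 174 142  66 101 102  69  86  83  85  83]
 [ 82  81  83  83  70 160 121 122 112  65 153 158 104  76 120 119  65  82  84  83  82]
 [ 82  82  83  82  69 173 121 121 122 110  94  93  99 118 118 118  65  74  83  83  83]
 [ 84  82  82  82  69  88 119 121 122 119 119 121 118 117 118 118  58  71  83  82  83]
 [ 84  80  81  82  69  44 120 122 122 119 118 121 119 117 119 113  59  79  83  83  82]
 [ 83  80  82  82  71  54 106 122 123 121 1
[... 1635 characters left out ...]
75]
 [ 46  44  45  47  45  43  30  29  27  30  28  29  31  29  30  42  45  43  46  46  76]
 [ 45  46  44  46  46  42  39  30  31  28  27  27  29  33  42  43  45  47  45  46  76]
 [ 46  44  44  46  46  46  41  41  35  33  33  34  34  41  45  45  46  45  74  73  75]
 [ 44  45  44  48  46  47  47  45  41  43  39  43  42  44  46  45  46  45  56  73  76]
 [ 44  44  45  46  45  47  47  45  46  46  43  46  44  45  45  45  44  74  74  75  75]
 [ 44  45  44  44  44  45  45  46  48  44  46  46  44  43  45  46  44  74  74  74  74]
 [ 64  65  62  62  64  64  62  63  62  62  63  63  63  64  63  61  63  82  84  85  86]
 [137 139 138 136 131 131 130 132 132 130 133 135 138 139 136 135 132 131 131 134 128]]
```

The front pin tip shows in the hole at px (319,188), where predicted. A 1 mm correction, then down in stages.

>>> {"method": "move_arm", "body": {
  "commands": [
    [-1,0.4,0,0],
    [-1,0.4,4,0],
    [-1,0.4,8,0],
    [-1,0.4,12,0],
    [-1,0.4,16,0],
    [-1,0.4,20,0],
    [-1,0.4,20,0]
  ]
}}

```text
time_s: 15.4
position: [0.4563, -0.2965, 0.0584]
orientation: [[0.988, -0.157, -0.0], [-0.157, -0.988, 0.0], [-0.0, -0.0, -1.0]]
ft_force: [0.3, -0.5, -1.2]
opening: 0.492
gripper_force: 51.3
```

>>> {"method": "move_arm", "body": {
  "commands": [
    [0,0,3,0],
    [0,0,6,0],
    [0,0,9,0],
    [0,0,9,0]
  ]
}}

```text
time_s: 15.73
position: [0.4563, -0.2965, 0.0498]
orientation: [[0.988, -0.157, -0.0], [-0.157, -0.988, 0.0], [-0.0, -0.0, -1.0]]
ft_force: [-0.5, -0.9, -1.3]
opening: 0.495
gripper_force: 51.3
```

>>> {"method": "move_arm", "body": {
  "commands": [
    [0,0,3,0],
    [0,0,6,0],
    [0,0,9,0],
    [0,0,9,0]
  ]
}}

```text
time_s: 16.07
position: [0.4563, -0.2965, 0.0408]
orientation: [[0.988, -0.157, -0.0], [-0.157, -0.988, 0.0], [-0.0, -0.0, -1.0]]
ft_force: [1.9, -0.4, -2.2]
opening: 0.493
gripper_force: 51.3
```

>>> {"method": "move_arm", "body": {
  "commands": [
    [0,0,1,0],
    [0,0,2,0],
    [0,0,3,0],
    [0,0,3,0]
  ]
}}

```text
time_s: 16.4
position: [0.4563, -0.2965, 0.0382]
orientation: [[0.988, -0.157, -0.0], [-0.157, -0.988, 0.0], [-0.0, 0.0, -1.0]]
ft_force: [0.8, 0.2, -1.4]
opening: 0.492
gripper_force: 51.4
```

>>> {"method": "move_arm", "body": {
  "commands": [
    [0,0,0.5,0],
    [0,0,1,0],
    [0,0,1,0],
    [0,0,1,0]
  ]
}}

```text
time_s: 16.73
position: [0.4563, -0.2965, 0.0377]
orientation: [[0.988, -0.156, 0.0], [-0.156, -0.988, -0.0], [0.0, 0.0, -1.0]]
ft_force: [-1.7, 2.2, 4.9]
opening: 0.492
gripper_force: 51.9
```

>>> {"method": "move_arm", "body": {
  "commands": [
    [0,0,0,0],
    [0,0,0,0],
    [0,0,0,0]
  ],
  "claw": 0.4
}}

```text
time_s: 16.98
position: [0.4563, -0.2965, 0.0371]
orientation: [[0.988, -0.157, -0.0], [-0.157, -0.988, 0.0], [-0.0, -0.0, -1.0]]
ft_force: [0.1, -0.2, 0.1]
opening: 0.599
gripper_force: 0.0
```

>>> {"method": "move_arm", "body": {
  "commands": [
    [0,0,-20,0],
    [0,0,-60,0],
    [0,0,-100,0],
    [0,-40,-110,0],
    [0,-80,-110,0],
    [0,-120,-110,0],
    [0,-120,-110,0],
    [0,-120,-110,0]
  ],
  "claw": 0
}}

```text
time_s: 17.65
position: [0.4752, -0.1759, 0.1474]
orientation: [[0.988, -0.153, -0.0], [-0.153, -0.988, 0.0], [-0.0, -0.0, -1.0]]
ft_force: [-0.2, -0.8, -0.5]
opening: 1.004
gripper_force: 0.0
```

```bash
python3 - <<'E'
from h import *
go(.515,.385,.13,0)
c,st=wrist("w4.png"); np.set_printoptions(linewidth=250)
im=c["image"]; g=im.max(axis=2)
th=np.radians(-8.5); R=np.array([[np.cos(th),-np.sin(th)],[np.sin(th),np.cos(th)]]); ctr=np.array([.4586,-.2969])
for nm,z in (("top z36",.036),):
  for n,(x,y) in {"c1":(.042,.022),"c2":(.042,-.022),"c3":(-.042,-.022),"c4":(-.042,.022),"w":(0,0)}.items():
    p=ctr+R@[x,y]; print(n,np.round(proj(c,[*p,z],st),1))
u0,v0=map(int,proj(c,[*ctr,.036],st)); print(u0,v0); print(g[v0-80:v0+81:5,u0-60:u0+61:4])
E
```

```text
t17.6 row [ -46.2 -560.4   17.5] -8.8 pos [ 0.4752 -0.1759  0.1474] yaw -8.8
c1 [439.8 150.2]
c2 [493.1 149.9]
c3 [479.2 244.2]
c4 [430.3 244.5]
w [460.3 199.2]
460 199
[[129  43  90 ... 131 124 129]
 [125  42  89 ... 130 125 126]
 [128  41  59 ... 131 132 128]
 ...
 [129 132  27 ... 127 125 131]
 [131 128  29 ... 124 129 128]
 [134 132  28 ... 129 125 132]]
```

Contact came at the expected seated height, with 4.9 N at TCP z 0.0377. Next, to the cover.

>>> {"method": "move_arm", "body": {
  "commands": [
    [-46,-560,15,-85],
    [-46,-560,15,-85],
    [-46,-560,15,-85],
    [-46,-560,15,-85],
    [-46,-560,15,-85],
    [-46,-560,15,-85],
    [-46,-560,15,-85],
    [-46,-560,15,-85],
    [-46,-560,15,-85],
    [-46,-560,15,-85]
  ]
}}

```text
time_s: 18.53
position: [0.5074, 0.238, 0.1359]
orientation: [[0.456, 0.89, 0.0], [0.89, -0.456, -0.0], [-0.0, 0.0, -1.0]]
ft_force: [0.2, -0.7, -0.1]
opening: 1.001
gripper_force: 0.0
```

```bash
python3 - <<'E'
from h import *
go(.515,.385,.13,76.4)
# check of the seated core from w4
im=cv2.imread("pics/w4.png"); g=im.min(axis=2); m=np.zeros_like(g); m[110:290,390:530]=(g[110:290,390:530]>165)*255
cs,_=cv2.findContours(m,cv2.RETR_EXTERNAL,cv2.CHAIN_APPROX_NONE)
for k in cs:
    if cv2.contourArea(k)>30: print(cv2.minAreaRect(k))
E
```

```text
t18.5 row [134.2 -60.3   5.8] -13.5 pos [0.5074 0.238  0.1359] yaw 62.9
((451.0, 250.0), (6.0, 24.0), 90.0)
((457.493896484375, 199.05490112304688), (20.208972930908203, 36.2215461730957), 6.34019136428833)
((464.0, 142.5), (15.0, 30.0), 90.0)
```

>>> {"method": "move_arm", "body": {
  "commands": [
    [134,-60,6,-13.5],
    [134,-60,6,-13.5],
    [134,-60,6,-13.5],
    [134,-60,6,-13.5],
    [134,-60,6,-13.5],
    [134,-60,6,-13.5],
    [134,-60,6,-13.5]
  ]
}}

```text
time_s: 19.12
position: [0.5155, 0.3824, 0.1295]
orientation: [[0.241, 0.971, -0.001], [0.971, -0.241, -0.001], [-0.001, -0.0, -1.0]]
ft_force: [1.3, -0.4, 0.1]
opening: 0.998
gripper_force: 0.0
```

```bash
python3 - <<'E'
from h import *
go(.515,.385,.13,76.4)
c,st=wrist("w5.png"); n=proj(c,[.515,.385,.006],st); print(n)
plate(c,st,n,.006)
g=c["image"].max(axis=2); print(g[20:380:20,200:440:12].tolist())
E
```

```text
t19.1 row [ 2.4 -1.1 -0.6] -0.4 pos [0.5155 0.3824 0.1295] yaw 76.0
(np.float64(316.73986580170697), np.float64(194.91020905544633))
otsu 111.0
BLOB A 67.0 px [380.  106.8] w [584.5 445.4] [36.6  2.8] 60.6
BLOB A 120521.5 px [319.5 199.5] w [507.5 346.2] [386.7 708.2] 76.1
hole A 82.0 px [316.5 224.5] w [507.9 357.6] [ 8.8 10.2] 76.0
hole A 7432.0 px [180.7 164.5] w [405.  439.1] [103.1  68.9] 22.2
[[142, 136, 84, 87, 84, 87, 134, 143, 138, 137, 137, 138, 141, 140, 137, 132, 132, 142, 136, 136], [85, 81, 85, 86, 87, 85, 87, 141, 141, 136, 134, 135, 138, 141, 134, 140, 142, 140, 134, 133], [87, 85, 82, 84, 80, 83, 83, 85, 136, 138, 144, 144, 139, 132, 139, 139, 142, 140, 140, 136], [84, 85, 85, 85, 86, 87, 86, 86, 88, 87, 141, 142, 144, 144, 142, 135, 139, 133, 140, 143], [86, 87, 85, 84, 81, 86, 87, 85, 85, 88, 84, 143, 139, 140, 137, 138, 142, 142, 140, 139], [137, 109, 83, 83, 86, 83, 86, 86, 87, 85, 85, 87, 87, 148, 138, 144, 143, 101, 141, 138], [137, 146, 84, 82, 87, 85, 85, 85, 56, 55, 57, 57, 124, 88, 87, 140, 142, 143, 139, 139], [137, 142, 86, 85, 89, 85, 85, 87, 55, 42, 49,
[... 266 characters left out ...]
, 91, 90, 90, 139, 142, 139, 139, 135, 146, 140, 137], [88, 134, 137, 140, 141, 139, 142, 141, 142, 90, 88, 88, 135, 143, 138, 141, 138, 134, 138, 137], [62, 30, 30, 144, 147, 148, 140, 140, 141, 142, 140, 140, 141, 142, 139, 140, 139, 141, 33, 65], [24, 25, 29, 140, 142, 137, 145, 140, 139, 140, 140, 138, 140, 141, 136, 76, 142, 136, 31, 28], [22, 25, 139, 143, 142, 135, 138, 142, 137, 141, 141, 142, 87, 88, 86, 77, 141, 135, 30, 26], [24, 24, 135, 140, 142, 133, 140, 91, 88, 86, 128, 192, 197, 194, 191, 193, 182, 141, 133, 26], [20, 21, 22, 31, 23, 24, 29, 26, 26, 27, 26, 28, 30, 30, 25, 25, 112, 22, 21, 21], [21, 19, 20, 18, 22, 22, 25, 21, 23, 23, 18, 25, 23, 24, 22, 24, 23, 18, 17, 19]]
```

```bash
python3 - <<'E'
from h import *
im=cv2.imread("pics/w5.png"); g=im.max(axis=2)
for u in (302,328): print("col",u,list(enumerate(g[128:150,u].tolist(),128)),list(enumerate(g[236:254,u].tolist(),236)))
for v in (148,190,235): print("row",v,list(enumerate(g[v,288:302].tolist(),288)),list(enumerate(g[v,328:346].tolist(),328)))
print(g[145:180,304:334].tolist())
E
```

```text
col 302 [(128, 88), (129, 89), (130, 87), (131, 86), (132, 84), (133, 84), (134, 74), (135, 54), (136, 56), (137, 57), (138, 58), (139, 58), (140, 58), (141, 59), (142, 57), (143, 55), (144, 56), (145, 56), (146, 56), (147, 56), (148, 57), (149, 57)] [(236, 89), (237, 90), (238, 89), (239, 89), (240, 90), (241, 87), (242, 88), (243, 87), (244, 89), (245, 88), (246, 97), (247, 124), (248, 141), (249, 142), (250, 141), (251, 141), (252, 142), (253, 141)]
col 328 [(128, 84), (129, 82), (130, 82), (131, 83), (132, 79), (133, 66), (134, 58), (135, 59), (136, 57), (137, 57), (138, 58), (139, 58), (140, 58), (141, 57), (142, 56), (143, 55), (144, 56), (145, 57), (146, 58), (147, 56), (148, 55), (149, 56)] [(236, 89), (237, 90), (238, 88), (239, 91), (240, 88), (241, 88), (242, 89), (243, 89), (244, 87), (245, 97), (246, 124), (247, 141), (248, 141), (249, 142), (250, 144), (251, 145), (252, 145), (253, 146)]
row 148 [(288, 83), (289, 84), (290, 82), (291, 77), (292, 58), (293, 56), (294, 55), (295, 54), (296, 56), (297, 57), (298, 56), (299, 58), (300, 56), (301, 56)] [(328, 55), (329, 56),
[... 4506 characters left out ...]
, 52, 55, 55, 54, 56, 55, 55, 55, 56, 55, 55, 55, 53, 53, 56, 57, 56, 56, 56, 56, 57, 56], [58, 56, 55, 54, 55, 55, 55, 51, 54, 54, 55, 57, 56, 55, 55, 55, 55, 56, 56, 56, 54, 55, 55, 56, 58, 56, 57, 56, 57, 57], [55, 56, 53, 56, 55, 56, 52, 53, 55, 55, 56, 54, 56, 56, 55, 55, 57, 54, 57, 55, 56, 56, 56, 56, 55, 56, 56, 56, 56, 57], [56, 56, 55, 55, 54, 53, 55, 51, 54, 55, 56, 56, 55, 55, 55, 54, 55, 57, 57, 55, 56, 55, 56, 56, 56, 57, 57, 56, 57, 55], [57, 56, 55, 54, 55, 54, 54, 51, 53, 55, 56, 55, 53, 54, 55, 68, 69, 70, 69, 56, 55, 56, 57, 56, 56, 54, 57, 54, 56, 57], [56, 56, 55, 55, 55, 56, 56, 53, 54, 54, 54, 54, 55, 56, 54, 88, 90, 91, 90, 70, 71, 69, 69, 70, 56, 57, 56, 56, 57, 68]]
```

```bash
python3 - <<'E'
from h import *
c,st=wrist(); r=lambda u,v: ray(c,(u,v),.006,st)[:2]*1000
a,b=r(314,157.2),r(316.7,225); d=a-b; print(a,b,(a+b)/2,np.hypot(*d),np.degrees(np.arctan2(d[1],d[0])))
e,f=r(313,133.8),r(317.7,246.3); d=e-f; print((e+f)/2,np.hypot(*d),np.degrees(np.arctan2(d[1],d[0])))
print(np.hypot(*(r(291.5,148)-r(335.3,148))),np.hypot(*(r(297,235)-r(337.7,235))))
m=(a+b)/2000; d=a-b; go(m[0],m[1],.0075,np.degrees(np.arctan2(d[1],d[0])))
E
```

```text
[520.89591514 418.09742097] [507.90348953 356.73842059] [514.39970233 387.41792078] 62.7194551214821 78.04452847790395
[514.2928586  386.70705646] 104.0513118045504 78.15577715582522
37.95305056058856 38.16149620500562
t19.2 row [  5.1  -2.3 122.5] -2.1 pos [0.5155 0.382  0.13  ] yaw 76.0
```

The cover measures 104 × 38 mm with its centre at (0.514,0.387) and yaw 78°. Grasping.

>>> {"method": "move_arm", "body": {
  "commands": [
    [5,-2,30,-2],
    [5,-2,60,-2],
    [5,-2,90,-2],
    [5,-2,108,-2],
    [5,-2,112,-2],
    [5,-2,112,-2],
    [5,-2,112,-2]
  ],
  "claw": 0.38
}}

```text
time_s: 19.8
position: [0.5152, 0.3888, 0.0194]
orientation: [[0.207, 0.978, 0.001], [0.978, -0.207, 0.001], [0.001, 0.001, -1.0]]
ft_force: [0.8, -0.9, 0.7]
opening: 0.619
gripper_force: 0.0
```

>>> {"method": "move_arm", "body": {
  "commands": [
    [0,0,4,0],
    [0,0,7,0],
    [0,0,9,0],
    [0,0,10,0],
    [0,0,10,0],
    [0,0,10,0]
  ]
}}

```text
time_s: 20.3
position: [0.514, 0.3893, 0.0083]
orientation: [[0.206, 0.979, 0.0], [0.979, -0.206, 0.0], [0.0, 0.0, -1.0]]
ft_force: [-0.2, 0.3, 0.6]
opening: 0.619
gripper_force: 0.0
```

```bash
python3 - <<'E'
from h import *
go(.5143,.387,.0075,78.1)
E
```

```text
t20.3 row [-2.2  0.7  0.8] 0.0 pos [0.514  0.3893 0.0083] yaw 78.1
```

>>> {"method": "move_arm", "body": {
  "commands": [
    [-2,0.5,0.5,0],
    [-2,0.5,0.5,0],
    [-2,0.5,0.5,0],
    [-2,0.5,0.5,0],
    [-2,0.5,0.5,0],
    [-2,0.5,0.5,0]
  ],
  "claw": 1
}}

```text
time_s: 20.8
position: [0.5145, 0.3872, 0.0081]
orientation: [[0.206, 0.979, 0.001], [0.979, -0.206, 0.0], [0.0, 0.001, -1.0]]
ft_force: [-0.3, -1.3, 4.0]
opening: 0.419
gripper_force: 50.5
```

>>> {"method": "move_arm", "body": {
  "commands": [
    [0,0,-30,0],
    [0,0,-70,0],
    [0,0,-110,0],
    [-30,3,-135,7],
    [-70,7,-142,14],
    [-110,11,-142,21],
    [-150,15,-142,28],
    [-190,20,-142,35],
    [-230,24,-142,42],
    [-270,28,-142,49]
  ]
}}

```text
time_s: 21.63
position: [0.4848, 0.1157, 0.1492]
orientation: [[0.876, 0.482, -0.001], [0.482, -0.876, 0.0], [-0.001, -0.001, -1.0]]
ft_force: [0.7, -1.0, -0.0]
opening: 0.42
gripper_force: 50.5
```

```bash
python3 - <<'E'
from h import *
go(.456,-.18,.149,-8.5); print(env.observe()["opening"])
E
```

```text
t21.6 row [-1.677e+02  2.453e+02  2.000e-01] 37.3 pos [0.4848 0.1157 0.1492] yaw 28.8
0.4203173403430577
```

>>> {"method": "move_arm", "body": {
  "commands": [
    [-168,245,0,37],
    [-168,245,0,37],
    [-168,245,0,37],
    [-168,245,0,37],
    [-168,245,0,37],
    [-168,245,0,37],
    [-168,245,0,37],
    [-168,245,0,37],
    [-168,245,0,37],
    [-168,245,0,37]
  ]
}}

```text
time_s: 22.47
position: [0.4578, -0.1781, 0.149]
orientation: [[0.99, -0.139, -0.001], [-0.139, -0.99, 0.002], [-0.001, -0.002, -1.0]]
ft_force: [0.7, -0.2, -1.3]
opening: 0.42
gripper_force: 50.6
```

```bash
python3 - <<'E'
from h import *
go(.456,-.18,.149,-8.5); np.set_printoptions(linewidth=300,threshold=99999)
c,st=wrist("w6.png"); g=c["image"].max(axis=2)
for x,y in ((490.1,-301.6),(427.2,-292.3)):
    uv=proj(c,[x/1000,y/1000,.062],st); u,v=map(int,uv); print("pin",np.round(uv,1)); print(g[v-10:v+11:2,u-10:u+11:2])
for v0,v1 in ((176,216),(294,332)): print("hole rows",v0); print(g[v0:v1:2,300:342:2])
E
```

```text
t22.5 row [-1.5  2.2  0. ] 0.5 pos [ 0.4578 -0.1781  0.149 ] yaw -8.0
pin [478.1 145.9]
[[ 94  93  91  91  93  92  91  90  90  93  91]
 [ 94  93  91  91  93  90  90  90  90  91  90]
 [ 89  89  89  91  91  91  90  90  90  91  90]
 [ 74  74  79  88  91  91  91  89  91  91  91]
 [ 70  77  81  90  97 105  92  89  92  90  92]
 [ 69  75  77  79  90 180 138  89  92  91  91]
 [ 69  73  73  74  98 171 112  90  92  91  92]
 [ 69  68  70  73  77  90  90  90  93  91  91]
 [ 92  91  87  92  91  90  90  91  90  90  92]
 [ 90  91  92  94  91  90  89  91  90  90  91]
 [ 92  92  89  92  91  89  90  93  92  90  91]]
pin [466.3 226.8]
[[ 77  84  88  89  91  89  87  89  91  88  87]
 [ 71  76  81  89  90  89  89  87  90  88  89]
 [ 69  74  77  86  88  89  88  88  91  87  90]
 [ 68  72  81  89  96  88  89  89  91  88  87]
 [ 68  73  78  87  97 103  88  89  89  88  90]
 [ 78  71  74  80 100 176  94  91  88  87  89]
 [ 98  94  88  75 115 160  91  90  88  89  90]
 [202 200 165  90  89  88  91  89  88  87  88]
 [200 199 129  90  89  89  88  61  66  76  80]
 [200 197 115  92  87  90  62  68  87 156 178]
 [198 
[... 2764 characters left out ...]
85]
 [ 54  53  52  52  49  43  33  31  34  34  33  34  31  39  53  65  83  83  85  85  84]
 [ 51  52  54  50  50  47  43  40  36  36  33  37  42  46  76  85  85  82  83  85  84]
 [ 52  52  52  50  50  52  48  47  47  44  46  46  47  50  82  84  84  83  82  83  85]
 [ 51  55  52  50  51  51  50  49  50  51  50  51  48  63  82  84  85  83  84  86  85]
 [ 53  52  52  50  51  51  49  50  52  52  50  51  48  83  85  86  84  82  85  85  84]
 [ 51  53  52  50  49  52  49  51  51  49  52  50  48  84  85  84  84  82  83  84  84]
 [ 54  53  52  50  49  51  49  49  50  50  50  53  50  81  82  85  83  81  84  83  77]
 [ 20  33  39  44  48  52  49  50  51  50  49  73  81  83  79  75  70  44  31  19  20]]
```

```bash
python3 - <<'E'
from h import *
go(.4569,-.2966,.081,-8.9)
E
```

```text
t22.5 row [ 15.5 118.5  67.9] 1.0 pos [ 0.4579 -0.1772  0.1491] yaw -7.9
```

>>> {"method": "move_arm", "body": {
  "commands": [
    [5,40,0,1],
    [10,80,0,1],
    [15,112,0,1],
    [15.5,118,20,1],
    [15.5,118,45,1],
    [15.5,118,62,1],
    [15.5,118,67,1],
    [15.5,118,67,1],
    [15.5,118,67,1],
    [15.5,118,67,1]
  ]
}}

```text
time_s: 23.35
position: [0.4587, -0.2973, 0.084]
orientation: [[0.988, -0.153, 0.002], [-0.153, -0.988, -0.002], [0.002, 0.001, -1.0]]
ft_force: [-0.3, -0.4, -0.9]
opening: 0.426
gripper_force: 50.7
```

>>> {"method": "move_arm", "body": {
  "commands": [
    [0,0,0,0],
    [0,0,0,0]
  ]
}}

```text
time_s: 23.52
position: [0.4582, -0.2978, 0.0839]
orientation: [[0.988, -0.154, 0.002], [-0.154, -0.988, -0.002], [0.002, 0.001, -1.0]]
ft_force: [-0.1, -0.7, -1.2]
opening: 0.42
gripper_force: 50.7
```

```bash
python3 - <<'E'
from h import *
go(.4568,-.2966,.081,-8.9); np.set_printoptions(linewidth=300,threshold=99999)
c,st=wrist(); g=c["image"].max(axis=2)
print(np.round(proj(c,[.4901,-.3016,.062],st),1)); print(g[180:212:2,304:336:2])
E
```

```text
t23.5 row [-1.6 -1.   2.9] 0.0 pos [ 0.4582 -0.2978  0.0839] yaw -8.9
[316.6 187.4]
[[ 90  90  91  87  87  90  92  91  90  89  90  91  89  92  91  89]
 [ 90  90  91  88  89  88  85  85  84  85  88  89  91  92  92  90]
 [ 88  90  90  87  74  69  83 112  84  67  69  86  92  91  90  90]
 [ 88  89  87  67  66  72 180 185 156  70  61  62  77  91  90  90]
 [ 88  88  71  79  59  69 167 182 168  66  57  58  63  87  89  89]
 [ 89  83  77  89  74  59  65 111  73  57  56  57  57  61  89  90]
 [ 89  73  80  82  58  56  55  56  57  56  58  57  56  51  89  89]
 [ 87  72  56  58  58  56  56  56  57  55  57  56  55  54  87  87]
 [ 88  73  48  56  57  59  55  58  56  55  55  56  54  66  85  89]
 [ 86  74  45  57  57  56  56  56  56  56  59  55  39  66  88  88]
 [ 87  76  62  46  54  55  55  55  56  54  58  48  46  70  90  89]
 [ 86  88  72  49  41  47  70  72  60  47  41  42  49  85  88  88]
 [ 88  86  84  70  56  45  39  40  35  37  42  67  76  89  88  87]
 [ 87  87  89  83  72  73  68  62  61  71  62  79  89  88  89  87]
 [ 86  87  88  83  82  85  79  77  78  82  85  86  87  88  88  88]
 [ 87  86  86  85  83  86  86  88  87  85  84  87  88  88  88  86]]
```

>>> {"method": "move_arm", "body": {
  "commands": [
    [-1.5,-0.7,0,0],
    [-1.5,-0.7,5,0],
    [-1.5,-0.7,9,0],
    [-1.5,-0.7,13,0],
    [-1.5,-0.7,17,0],
    [-1.5,-0.7,21,0],
    [-1.5,-0.7,24,0],
    [-1.5,-0.7,24,0]
  ]
}}

```text
time_s: 24.23
position: [0.4565, -0.2969, 0.0581]
orientation: [[0.988, -0.155, 0.0], [-0.155, -0.988, -0.0], [0.0, 0.0, -1.0]]
ft_force: [2.6, -0.4, -3.0]
opening: 0.42
gripper_force: 50.6
```

>>> {"method": "move_arm", "body": {
  "commands": [
    [0,0,3,0],
    [0,0,6,0],
    [0,0,9,0],
    [0,0,12,0],
    [0,0,12,0]
  ]
}}

```text
time_s: 24.65
position: [0.4565, -0.2969, 0.0463]
orientation: [[0.988, -0.155, 0.001], [-0.155, -0.988, -0.0], [0.001, 0.0, -1.0]]
ft_force: [3.0, -0.8, -2.9]
opening: 0.421
gripper_force: 50.5
```

>>> {"method": "move_arm", "body": {
  "commands": [
    [0,0,1,0],
    [0,0,2,0],
    [0,0,2,0],
    [0,0,2,0]
  ]
}}

```text
time_s: 24.98
position: [0.4564, -0.2969, 0.0448]
orientation: [[0.988, -0.155, 0.001], [-0.155, -0.988, -0.0], [0.001, 0.0, -1.0]]
ft_force: [4.0, -1.2, -1.4]
opening: 0.424
gripper_force: 50.6
```

>>> {"method": "move_arm", "body": {
  "commands": [
    [0.6,0,0.5,0],
    [0.6,0,1,0],
    [0.6,0,1,0],
    [0.6,0,1,0]
  ]
}}

```text
time_s: 25.32
position: [0.4566, -0.2968, 0.0441]
orientation: [[0.988, -0.154, -0.0], [-0.154, -0.988, -0.0], [-0.0, 0.0, -1.0]]
ft_force: [1.3, -0.3, 5.1]
opening: 0.421
gripper_force: 51.3
```

>>> {"method": "move_arm", "body": {
  "commands": [
    [0,0,0.5,0],
    [0,0,1,0],
    [0,0,1,0],
    [0,0,1,0]
  ]
}}

```text
time_s: 25.65
position: [0.4567, -0.2968, 0.044]
orientation: [[0.988, -0.154, 0.0], [-0.154, -0.988, -0.0], [0.0, 0.0, -1.0]]
ft_force: [-1.2, 0.6, 13.6]
opening: 0.421
gripper_force: 52.2
```

Seated: firm contact at the expected 0.044. Release and back off.

>>> {"method": "move_arm", "body": {
  "commands": [
    [0,0,0,0],
    [0,0,0,0],
    [0,0,0,0]
  ],
  "claw": 0.45
}}

```text
time_s: 25.9
position: [0.456, -0.2961, 0.0421]
orientation: [[0.988, -0.154, -0.002], [-0.154, -0.988, 0.001], [-0.002, -0.001, -1.0]]
ft_force: [-1.1, -0.3, 0.0]
opening: 0.55
gripper_force: 0.0
```

>>> {"method": "move_arm", "body": {
  "commands": [
    [0,0,-20,0],
    [0,0,-60,0],
    [0,0,-100,0],
    [0,-40,-110,0],
    [0,-80,-110,0],
    [0,-120,-110,0],
    [0,-120,-110,0],
    [0,-120,-110,0],
    [0,-120,-110,0],
    [0,-120,-110,0]
  ],
  "claw": 0
}}

```text
time_s: 26.73
position: [0.4751, -0.1791, 0.1524]
orientation: [[0.988, -0.155, -0.001], [-0.155, -0.988, -0.0], [-0.001, 0.0, -1.0]]
ft_force: [-0.9, -0.2, 0.7]
opening: 1.003
gripper_force: 0.0
```

```bash
python3 - <<'E'
from h import *
c,st=wrist("w7.png"); im=c["image"]; g=im.max(axis=2); np.set_printoptions(linewidth=300,threshold=99999)
th=np.radians(-8.5); R=np.array([[np.cos(th),-np.sin(th)],[np.sin(th),np.cos(th)]]); ctr=np.array([.4586,-.2969])
rect=lambda z,a,b:[np.round(proj(c,[*(ctr+R@[x,y]),z],st),1).tolist() for x,y in ((a,b),(a,-b),(-a,-b),(-a,b))]
print("cover z42",rect(.042,.052,.019))
# profile along the long and cross lines of the cover
for n,ax in (("x+",(1,0)),("x-",(-1,0)),("y+",(0,1)),("y-",(0,-1))):
    o=[]
    for s in np.arange(.012 if n[0]=="y" else .042,.030 if n[0]=="y" else .062,.001):
        off=np.array(ax)*s+(np.array([.015,0]) if n[0]=="y" else np.array([0,.014])); u,v=proj(c,[*(ctr+R@off),.042],st); o.append((round(s*1000),int(g[int(round(v)),int(round(u))])))
    print(n,o)
# rake handle via top cam
t=env.camera("top"); hsv=cv2.cvtColor(t["image"],cv2.COLOR_BGR2HSV); m=cv2.inRange(hsv,(5,120,50),(20,255,255)); m[:, :215]=0; m[:,260:]=0; m[:190]=0; m[260:]=0
r=cv2.minAreaRect(cv2.findNonZero(m)); print("rake",r,ray(t,r[0],.03)); print(env.observe()["time_s"])
E
```

```text
cover z42 [[441.1, 138.0], [487.8, 137.6], [471.5, 255.0], [429.5, 255.2]]
x+ [(42, 83), (43, 83), (44, 81), (45, 81), (46, 82), (47, 85), (48, 83), (49, 84), (50, 87), (51, 164), (52, 187), (53, 186), (54, 179), (55, 119), (56, 76), (57, 82), (58, 83), (59, 83), (60, 82), (61, 83)]
x- [(42, 77), (43, 77), (44, 77), (45, 78), (46, 77), (47, 77), (48, 78), (49, 77), (50, 77), (51, 72), (52, 60), (53, 52), (54, 64), (55, 63), (56, 63), (57, 63), (58, 58), (59, 59), (60, 58), (61, 60)]
y+ [(12, 81), (13, 82), (14, 80), (15, 79), (16, 80), (17, 80), (18, 80), (19, 77), (20, 47), (21, 35), (22, 50), (23, 79), (24, 79), (25, 67), (26, 35), (27, 44), (28, 52), (29, 50)]
y- [(12, 80), (13, 79), (14, 80), (15, 79), (16, 77), (17, 80), (18, 78), (19, 77), (20, 80), (21, 80), (22, 80), (23, 80), (24, 77), (25, 109), (26, 122), (27, 123), (28, 123), (29, 123)]
rake ((237.5, 224.5), (23.0, 5.0), 90.0) [0.39855314 0.24227074 0.03      ]
26.8333
```

The cover's edges fall where a flat, centred, seated plate should show them, the rake is back in place, and the arm is clear.

```bash
python3 -c "
from rig import env
print(env.sign_off())"
```

```text
the job is handed in; nothing more can be done
None
```

I handed the job in at about 27 s: the core plate is on both jig pins down on the bed, the cover plate is flat on top of it, the rake is laid back where it started, and I did not touch the other parts; the sign-off gave no verdict.

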